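# Free the steel ball from the rolling-ball sculpture

## Robot

A 6-joint arm with a two-finger parallel gripper is mounted at the origin on the work surface. World frame = base frame: x ahead of the robot, y to its left, z up, the work surface at z = 0. Lengths are in m, angles in rad, forces in N, time in s.
With the tool pointing down it reaches from about 0.25 to 0.775 m from the base axis. Payload 4 kg.
Tool frame: the origin (TCP) lies midway between the tips of the shut fingers; the grasp point (between the pads) lies 19 mm behind it; z points along the fingers, y is the line along which they close (so a half turn about z gives the same grasp; the last joint's range is limited). The gripper opens to 94 mm and grips with 3 to 60 N. Pads are 16 mm wide; open, the fingers measure 119 mm over their backs; the gripper's body (75 mm by 177 mm) begins 78 mm behind the grasp point.
Start: joints at [-1.371, 0.087, 1.371, -0, 1.684, -0.103], TCP at [0.164, -0.525, 0.168] pointing down, gripper open.
Joint ranges: [-3.1, 3.1], [-0.76, 2.03], [0.27, 2.55], [-1.08, 4.22], [0.17, 2.65], [-2.57, 2.57]. Speed limits (rad/s): [2.79, 2.79, 3.14, 3.14, 3.14, 3.14].

## Interface

Orientations are given as [roll, pitch, yaw] about the fixed x, y, z axes, in that order (R = Rz(yaw) Ry(pitch) Rx(roll)).
In Python, from bench import get_obs, snapshot, close_job gives the robot as it stands. The module is installed in compiled form; this text tells all that it offers.
- The arm moves only by the tool drive_tool, never from a script. Its argument "commands" is a list of rows, each a list of 6 numbers: the shift along the tool's x, y, z in units of 0.04 m (1.0 is 0.04 m), then the turn, a rotation vector about the tool's x, y, z in units of 0.1 rad (1.0 is 0.1 rad). In form: [[dx, dy, dz, wx, wy, wz], ...]. A call has 1 to 20 rows; each row shifts and turns the commanded pose from where the row before left it, along the tool's axes as they then stand; what a row does not reach is not made up. A row lasts 1/8 s, in which the tool goes at most 62.5 mm and 10.7 degrees, less where a joint would pass 70% of its speed; a pose out of reach is approached as far as the arm can. A call with a number of a shift or a turn outside -1 to 1 is refused whole. A call with a gripper value outside its range is refused whole. "gripper" is the closure, from 0 (fully open) to 1 (shut), set as the call begins (left out, the last holds). The fingers move at their own pace and stop on an object; the grip force is fixed at half the most. Time passes only in rows, so rows that do not move let the fingers close. It gives the time, the measured TCP pose, the force, the opening and the grip force at its end, in the units of the state.
- get_obs(): the state, without advancing time (a new reading comes with each control period).
- snapshot(name): name is "scene" or "top" or "wrist"; returns a dict with "image" (420x560x3 uint8, blue, green, red), "range_z" (420x560 float32, m along the optical axis (not along the pixel's ray), 0 where there is no reading), "fx", "fy", "cx", "cy" (pixels), "rvec" (rotation vector, rad) and "tvec" (3), from world to camera coordinates, as OpenCV has them. Camera axes: x right, y down, z forward; pixel columns grow to the right and rows downward; lengths in m; the calibration is good to about 2 mm. A picture is of the moment at which its call begins.
- close_job(): hands the job in; it is judged then, once.
The state is a dict: "time": time; "joint_positions": joint angles; "qvel": joint speeds; "joint_torque": joint torques, N m; "tool_pos": TCP position; "ee_rot": TCP orientation; "wrist_force": force on the tool from outside, world axes, zero at the start; "wrist_torque": the same for the moment, N m; "width": finger opening in m; "finger_force": force on a finger pad.
Only numpy, scipy, OpenCV 4.12 (cv2) and the standard library are available. Lean on these libraries where they do the work, as an engineer would, in place of code of your own. Each camera call takes 0.05 s, during which the arm holds its last target. There are 200 camera calls.

## Task

Take the steel ball out of the wooden rolling-ball track and put it on show: with the fingertips in the slot behind it, push it round the bend and over the low brass sill into the open end of the track until it bears firmly against the red stop, without shoving the stop along its slide. Then pick the ball up there and set it down gently in the middle of the blue ring, let go and leave the jars, the brush pot and the tape roll where they stand.

Things in the scene. Friction and masses are not known exactly. Their poses are not given: they have to be found in the camera images.
- track: Wooden ball track on a fixed board 306 x 300 x 12 mm. Origin at the board's underside on the bend's axis, z up. Centreline in its axes (mm): straight along +x from (-155, -85) to (0, -85), bend left (counter-clockwise) by 120 degrees at radius 85 about the origin to the mouth (73.6, 42.5), then a straight open exit 118 long along (-0.5, 0.866). Steel hoop 80 mm high near (-95, 105).
- track_start (a point): Start of the centreline on the board's top, closed by an end wall. From here to the mouth, walls stand 64 mm apart, with lips over them that leave a slot 48 mm wide; the lips' top is 51.5 mm above the board. Under the lips the ball cannot be lifted nor pinched by its crown, which stands 6 mm proud. It rolls on two polished brass rails 6 mm high, inner edges 30 mm apart, all the way.
- track_mouth (a point): Point on the centreline at the end of the walls and lips, on the board's top (12 mm above the table); axes as the track. Beyond it are only the two rails. A brass sill 6 mm wide and 2.2 mm high crosses between the rails 6 mm past this point: the ball (its bottom about 1 mm above the board) is pushed over it with about 2 to 10 N, then rolls on freely.
- ball_center (a point): Centre of the polished steel ball, 56 mm in diameter, about 0.7 kg (varies by 15 percent). It starts somewhere on the straight lead-in, its centre 29 mm above the board (41 mm above the table) when on the rails.
- stop: Red stop 36 mm wide, 28 mm long, 50 mm above the board, with a blue felt face, across the exit's centreline, its face 64 to 90 mm past the mouth. Origin at the foot of the felt face's middle, on the board's top; x points along the exit away from the mouth. Held by friction, it slides at 18 N. Press the ball on it with over 2 N for half a second; the stop may shift by 6 mm at most.
- ring_blue_top (a point): Centre of the top of the blue ring, outside diameter 72 mm, hole 42 mm, 24 mm high, fixed to the table. A ball seated in its hole has its centre 18.5 mm above this point.
- ring_white_top (a point): Centre of the top of the white ring, same size; not to be used.
- ring_clay_top (a point): Centre of the top of the terracotta ring, same size; not to be used.
- brush_pot: Glass pot with paint brushes, 84 mm wide, pot 90 mm high, brushes to about 220 mm; origin under its centre.
- paint_jar: White paint jar with blue cap, 66 mm wide, 85 mm high; origin under its centre.
- tape_roll: Roll of paper tape lying flat, 100 mm wide, 36 mm high; origin under its centre.
- varnish: Amber glass varnish jar, 70 mm wide, 90 mm high; origin under its centre.
Mind the look-alikes: they are no part of the job. There is more than one size of the part that bears ring_blue_top; the job needs the smallest.

How it is judged:
On the way, in this order (a step that is already met when the one before it is completed fails the run):
1. the ball is pushed into the open end and bears on the red stop with more than 2 N (contact force between ball and stop above 2 N and horizontal distance between ball_center and track_mouth below 0.072 m), for 0.15 s.
2. the ball is lifted out of the track (height (world z) of ball_center above 0.085 m), for 0.1 s.
At the end, for the whole second after the job is handed in: The ball rests still (under 20 mm/s) in the blue ring, within 6 mm of its axis and 13 to 24 mm above its top, released; the red stop has shifted by less than 6 mm (horizontal distance between ball_center and ring_blue_top below 0.006 m and z of ball_center in the frame of ring_blue_top between 0.013 and 0.024 m and linear speed of ball below 0.02 m/s and distance of stop from where it was at the start of the episode below 0.006 m); the robot touches nothing.
It fails at once if the red stop is shoved more than 6 mm along its slide (distance of stop from where it was at the start of the episode above 0.006 m).
It fails at once if the ball is dropped on to the blue ring (faster than 0.45 m/s there) (horizontal distance between ball_center and ring_blue_top below 0.03 m and z of ball_center in the frame of ring_blue_top below 0.05 m and linear speed of ball above 0.45 m/s).
It fails at once if a jar, the pot or the tape roll is shifted by more than 30 mm or knocked over (distance of any of brush_pot, paint_jar, tape_roll, varnish from where it was at the start of the episode above 0.03 m or angle between any of brush_pot, paint_jar, tape_roll, varnish's own z axis and vertical above 0.4 rad).
It also fails if it takes over 67 s, if anything falls off the work surface, if the arm or the gripper's body presses on something with over 40 N, if the wrist force passes 120 N, or if a joint passes its speed limit or range.

## Working session

There is one attempt and no reset: what is moved stays moved. The work goes in short steps, Python scripts to look and compute and a tool call to move; the robot and the scene stay as the last step left them, time stands still between calls to the robot, and variables do not carry over. Pictures are saved under pics/ and viewed, at most 10 in all, crops included, and the job is handed in when it is done.

Besides the shell and the picture viewer there is one more tool, called after "Request:" by a JSON object that holds its "op" and its "data". drive_tool: Moves the arm, as the interface text tells. Its arguments: {"type":"object","properties":{"commands":{"type":"array"},"gripper":{"type":"number"}},"required":["commands"]}

```bash
mkdir -p pics; cat > h.py <<'E'
import numpy as np, cv2
from bench import get_obs, snapshot, close_job
def cam(s):
    R=cv2.Rodrigues(np.array(s["rvec"],float))[0]; t=np.array(s["tvec"],float).ravel()
    return R,t
def plane(s,u,v,z):
    R,t=cam(s); d=R.T@np.array([(u-s["cx"])/s["fx"],(v-s["cy"])/s["fy"],1]); c=-R.T@t
    return c+d*(z-c[2])/d[2]
def cloud(s):
    R,t=cam(s); Z=s["range_z"]; v,u=np.mgrid[:Z.shape[0],:Z.shape[1]]
    P=np.stack([(u-s["cx"])/s["fx"]*Z,(v-s["cy"])/s["fy"]*Z,Z],-1)
    W=(P-t)@R; W[Z==0]=np.nan; return W
E
python3 - <<'E'
from h import *
import pickle
for n in("scene","top"):
    s=snapshot(n); pickle.dump(s,open(n+".pkl","wb")); cv2.imwrite(f"pics/{n}0.png",s["image"])
    R,t=cam(s); print(n,(-R.T@t).round(3),s["fx"],(s["range_z"]>0).mean())
o=get_obs(); print(o["time"],o["tool_pos"],o["ee_rot"],o["width"])
E
```

```text
scene [1.094 0.489 1.096] 502.3032190035569 0.9959566326530612
top [ 0.445 -0.107  1.448] 482.83766295084035 0.9960289115646258
0.1 [ 0.16389171 -0.52442267  0.1664148 ] [-3.13960223e+00 -1.81745601e-04  3.02842921e-01] 0.094109740287706
```

View pics/top0.png

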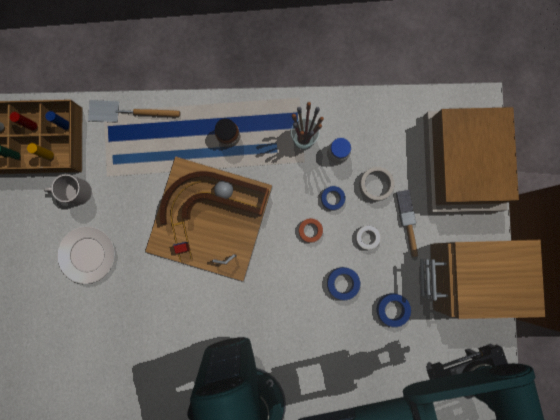

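View pics/scene0.png

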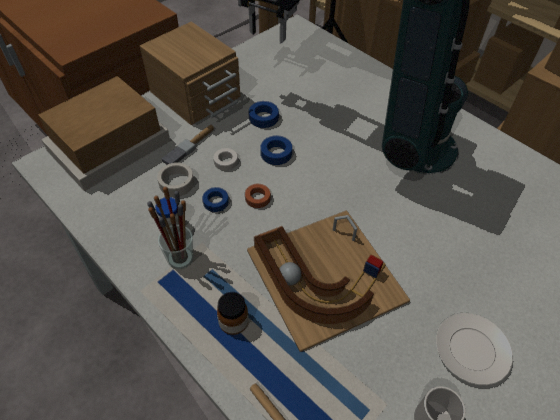

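Top view: ball is at (224,189) on the lead-in and the red stop at (180,248). There are three blue rings: (332,198) small, (343,284) and (394,310) both bigger. The small one fits "smallest"; I'll confirm it by measuring and in a crop.

```bash
python3 - <<'E'
from h import *
import pickle
s=pickle.load(open("top.pkl","rb")); W=cloud(s); im=s["image"]; hsv=cv2.cvtColor(im,cv2.COLOR_BGR2HSV)
c=im[140:340,130:430]; cv2.imwrite("pics/crop.png",cv2.resize(c,(800,533),interpolation=cv2.INTER_CUBIC))
# rings
m=cv2.inRange(hsv,(100,120,40),(130,255,255))
m[:, :310]=0
n,l,st,ce=cv2.connectedComponentsWithStats(m)
for i in range(1,n):
    if st[i,4]>60:
        cs,_=cv2.findContours((l==i).astype(np.uint8),cv2.RETR_EXTERNAL,cv2.CHAIN_APPROX_NONE)
        (u,v),r=cv2.minEnclosingCircle(cs[0]); z=np.nanmedian(W[l==i][:,2])
        p=plane(s,u,v,.024); print("blue",(u,v),"dia",2*r*(1.448-.024)/s["fx"],z.round(3),p.round(4))
# stop
m=cv2.inRange(hsv,(0,150,60),(8,255,255)); m[:225]=0;m[262:]=0;m[:,:160]=0;m[:,205:]=0
q=W[m>0]; print("stop red",len(q),np.nanmean(q,0),np.nanmax(q[:,2])); 
# lips
z=W[...,2]; reg=np.zeros(z.shape,bool); reg[150:290,140:280]=1
lip=reg&(abs(z-.0635)<.006)
P=W[lip][:,:2]; print("lip",len(P))
bd=reg&(abs(z-.012)<.004)
rect=cv2.minAreaRect(np.float32(W[reg&(z>.008)&(z<.1)][:,:2])); print("board",rect)
b=reg&(z>.062)&~(abs(z-.0635)<0.002)
# ball top points
bb=W[184:196,217:232].reshape(-1,3); print("ballmax",np.nanmax(bb[:,2]))
A=np.zeros_like(im); A[lip]=(255,255,255); cv2.imwrite("pics/lip.png",cv2.resize(A[140:300,130:290],(640,640),interpolation=cv2.INTER_NEAREST))
np.save("lip.npy",P)
E
```

```text
blue (340.3999938964844, 147.39999389648438) dia 0.05752796811246771 0.083 [ 0.7515 -0.2892  0.024 ]
blue (332.6395263671875, 197.5465087890625) dia 0.06766381911808932 0.022 [ 0.6015 -0.2615  0.024 ]
blue (343.47259521484375, 283.1027526855469) dia 0.09417142356483946 0.03 [ 0.3489 -0.2856  0.024 ]
blue (394.0169372558594, 309.8474426269531) dia 0.09609248988290163 0.03 [ 0.2681 -0.4307  0.024 ]
stop red 102 [0.46120944 0.18366093 0.05972327] 0.06691490981064716
lip 1461
board ((0.5540135502815247, 0.10213185101747513), (0.4115618169307709, 0.39873841404914856), 88.0151596069336)
ballmax 0.07283460150512099
```

View pics/crop.png

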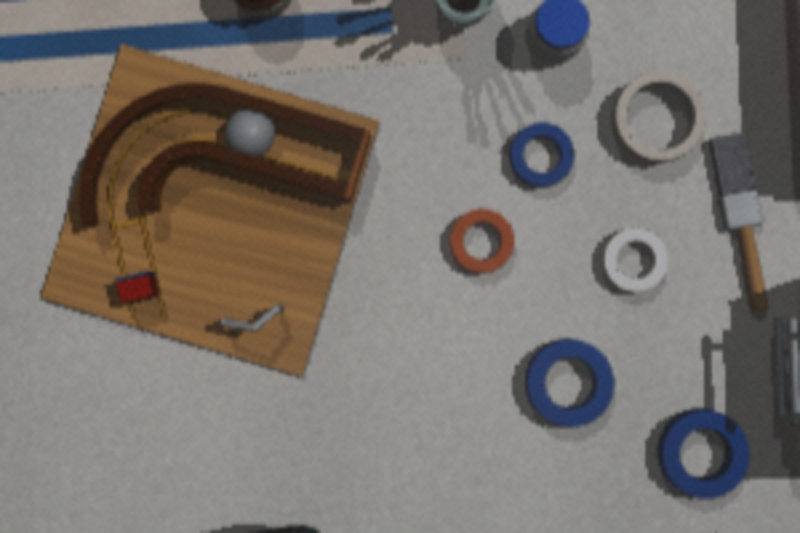

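View pics/lip.png

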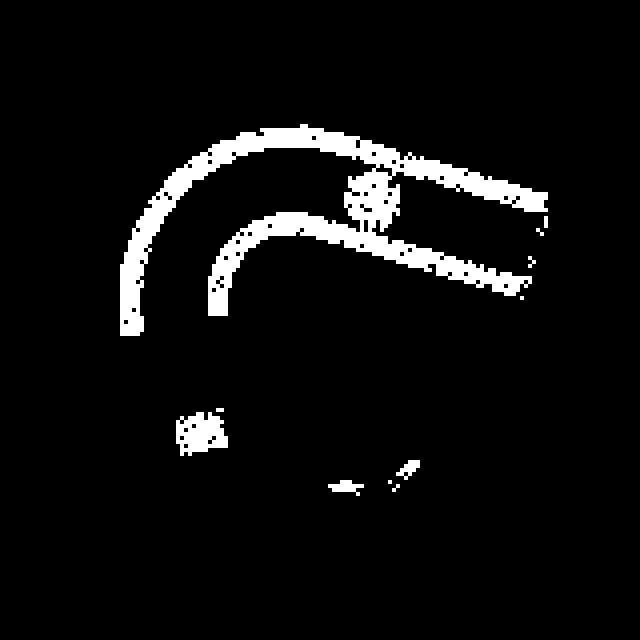

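Crop: the ring at crop (541,155), i.e. top (332,198), is clearly the smallest blue ring (about 70 mm, against 95 mm for the other two). Lip mask: both lips, ball and stop are clean, so I'll fit the track frame to the lip points.

```bash
cat >> h.py <<'E'
def sd(P):  # signed distance to centreline in track axes (lead-in + bend), mask valid
    x,y=P.T; a=np.arctan2(y,x)
    st=(x<0)&(y<0); ar=(~st)&(a>-np.pi/2)&(a<np.pi/6)
    return np.where(st,-85-y,np.hypot(x,y)-85),st|ar
def T2w(p,q):
    c,s=np.cos(p[2]),np.sin(p[2]); return np.asarray(q)@np.array([[c,s],[-s,c]])+p[:2]
def w2T(p,q):
    c,s=np.cos(p[2]),np.sin(p[2]); return (np.asarray(q)-p[:2])@np.array([[c,-s],[s,c]])
E
python3 - <<'E'
from h import *
import pickle
from scipy.optimize import least_squares
s=pickle.load(open("top.pkl","rb")); W=cloud(s); im=s["image"]
P=np.load("lip.npy"); o0=plane(s,206,215,.0635)
def f(p):
    d,ok=sd(w2T(p,P)); r=abs(d)-p[3]; ok&=(abs(r)<.02)
    return np.where(ok,r,.02)
import h
_sd=h.sd
def sd(Q):
    d,ok=_sd(Q*1000); return d/1000,ok
p=np.r_[o0[:2],1.285,.031]
for k in range(3): p=least_squares(f,p,loss="soft_l1",f_scale=.003,diff_step=1e-4).x
r=f(p); g=r<.0199; print("frame",p.round(4),g.sum(),np.sqrt((r[g]**2).mean()))
np.save("frame.npy",p)
Q=w2T(p,P)
d,ok=sd(Q); lipm=ok&(abs(d)>.024)&(abs(d)<.045)
print("lip offset range",np.percentile(abs(d[lipm]),[2,98]))
a=np.arctan2(Q[:,1],Q[:,0]);R=np.hypot(*Q.T);k=(R>.1)&(R<.13)&(Q[:,0]>0)
print("mouth angle deg",np.degrees(np.percentile(a[k],99)),"start x",Q[lipm][:,0].min())
print("mouth w",T2w(p,[.0736,.0425]),"start",T2w(p,[-.155,-.085]),"exit heading",p[2]+np.radians(120))
# ball: mask by pixel circle in grey
hsv=cv2.cvtColor(im,cv2.COLOR_BGR2HSV); m=((hsv[...,1]<60)&(hsv[...,2]>90)).astype(np.uint8); 
mm=np.zeros_like(m); mm[175:205,208:242]=m[175:205,208:242]
cs,_=cv2.findContours(mm,cv2.RETR_EXTERNAL,cv2.CHAIN_APPROX_NONE); c=max(cs,key=cv2.contourArea); (u,v),rr=cv2.minEnclosingCircle(c)
b=plane(s,u,v,.041); print("ball",u,v,rr,rr*2*1.407/s["fx"],b,w2T(p,b[:2]))
sub=W[178:202,210:240].reshape(-1,3); sub=sub[(sub[:,2]>.05)]; 
sub=sub[np.linalg.norm(sub[:,:2]-b[:2],axis=1)<.02]
A=np.c_[2*sub,np.ones(len(sub))]; x=np.linalg.lstsq(A,(sub**2).sum(1),rcond=None)[0]; print("sphere",x[:3],w2T(p,x[:2]))
# stop
hm=cv2.inRange(hsv,(0,120,50),(10,255,255)); hm[:225]=0;hm[262:]=0;hm[:,:160]=0;hm[:,205:]=0
q=W[hm>0]; q=q[(q[:,2]>.055)]; e=np.array([-.5,.866]); n=np.array([.866,.5]); Qs=w2T(p,q[:,:2])-[.0736,.0425]
print("stop along",np.percentile(Qs@e,[3,97]),"across",np.percentile(Qs@n,[3,97]))
# obstacles height map near
z=W[...,2]
for nm,(u0,v0) in dict(pot=(303,135),jar=(340,150),varn=(227,132),tape=(377,185)).items():
    print(nm,plane(s,u0,v0,.05).round(3))
E
```

```text
frame [0.5585 0.1193 1.2656 0.0309] 1231 0.005636839848011355
lip offset range [0.02437936 0.03896547]
mouth angle deg 80.42946242965077 start x -0.16175974745772664
mouth w [0.54008267 0.20227453] start [ 0.59299594 -0.05407366] exit heading 3.3599761252175986
ball 224.125 187.8125 7.214723110198975 0.042047736516707825 [0.63548287 0.05779841 0.041     ] [-0.03553114 -0.09190588]
sphere [0.63307129 0.05870647 0.05308539] [-0.03538972 -0.08933289]
stop along [0.0709071  0.09200644] across [-0.01624825  0.0159168 ]
pot [ 0.785 -0.177  0.05 ]
jar [ 0.738 -0.284  0.05 ]
varn [0.799 0.046 0.05 ]
tape [ 0.632 -0.389  0.05 ]
```

Request:
{"op": "drive_tool", "data": {"commands": [[0,0,0,0,0,-0.963],[0,0,0,0,0,-0.963],[0,0,0,0,0,-0.963],[0,0,0,0,0,-0.963],[0,0,0,0,0,-0.963],[0,0,0,0,0,-0.963],[0,0,0,0,0,-0.963],[0,0,0,0,0,-0.963],[0,0,0,0,0,-0.963],[0,0,0,0,0,-0.963]], "gripper": 1}}

```text
time: 1.35
tool_pos: [0.1639, -0.5246, 0.1668]
ee_rot: [-3.141, -0.001, 1.269]
wrist_force: [-0.1, -0.5, 0.5]
width: 0.001
finger_force: 0.0
```

Request:
{"op": "drive_tool", "data": {"commands": [[0.8,0.33,0,0,0,0],[0.8,0.33,0,0,0,0],[0.8,0.33,0,0,0,0],[0.8,0.33,0,0,0,0],[0.8,0.33,0,0,0,0],[0.8,0.33,0,0,0,0],[0.8,0.33,0,0,0,0],[0.8,0.33,0,0,0,0],[0.8,0.33,0,0,0,0],[0.8,0.33,0,0,0,0],[0.8,0.33,0,0,0,0],[0.8,0.33,0,0,0,0],[0.8,0.33,0,0,0,0],[0.8,0.33,0,0,0,0],[0.8,0.33,0,0,0,0],[0.8,0.33,0,0,0,0],[0.8,0.33,0,0,0,0],[0.8,0.33,0,0,0,0],[0.8,0.33,0,0,0,0],[0.8,0.33,0,0,0,0]]}}

```text
time: 3.85
tool_pos: [0.6083, 0.0071, 0.1667]
ee_rot: [-3.14, 0.001, 1.266]
wrist_force: [-0.1, 0.2, 0.3]
width: 0.0003
finger_force: 0.0
```

```bash
python3 - <<'E'
from h import *
import pickle
s=snapshot("wrist"); pickle.dump(s,open("w1.pkl","wb")); cv2.imwrite("pics/w1.png",s["image"])
o=get_obs(); print(o["time"],o["tool_pos"],o["ee_rot"],o["width"],o["wrist_force"])
R,t=cam(s); print(-R.T@t,R[2])
W=cloud(s); print(np.nanmin(W[...,2]),np.nanmax(W[...,2]))
E
```

```text
3.9 [0.610257   0.01078744 0.16593765] [-3.14069566e+00 -3.02371715e-03  1.26927537e+00] 0.0006679667602379941 [ 0.421617    1.28063857 -0.34682933]
[0.63340554 0.08291718 0.38404525] [-0.0813253  -0.25952436 -0.96230624]
-0.003048580195636758 0.3280100015852871
```

View pics/w1.png

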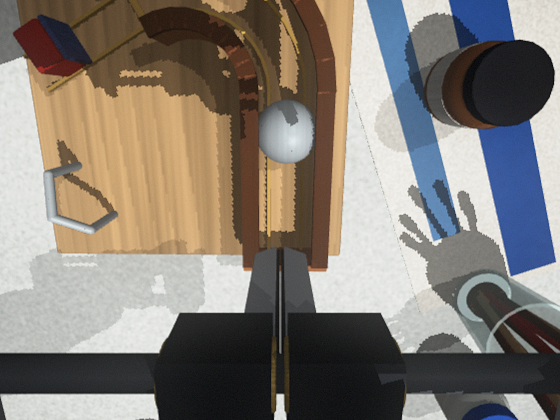

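Wrist view: ball at (286,131) in the slot, fingers at (280,260), stop at (52,48), hoop at (75,200). I'll refine the track frame from this depth view.

```bash
python3 - <<'E'
from h import *
import pickle, h
from scipy.optimize import least_squares
s=pickle.load(open("w1.pkl","rb")); W=cloud(s); im=s["image"]; hsv=cv2.cvtColor(im,cv2.COLOR_BGR2HSV)
p=np.load("frame.npy")
z=W[...,2]; m=(abs(z-.0635)<.002); m[240:]=0
P=W[m][:,:2]; d,ok=sd(w2T(p,P)*1000); k=ok&(abs(d)>20)&(abs(d)<46); P=P[k]; print(k.sum())
f=lambda p:abs(sd(w2T(p,P)*1000)[0]/1000)-p[3]
p=least_squares(f,p,diff_step=1e-4,loss="soft_l1",f_scale=.004).x; p=least_squares(f,p,diff_step=1e-4).x
d,ok=sd(w2T(p,P)*1000); print(p.round(4),"rms",np.std(abs(d)),"offs +",np.percentile(d[d>0],[2,50,98]).round(1),"-",np.percentile(d[d<0],[2,50,98]).round(1))
Q=w2T(p,P); a=np.degrees(np.arctan2(Q[:,1],Q[:,0])); print("mouth deg",np.percentile(a[Q[:,0]>.05],99.5) if (Q[:,0]>.05).any() else None)
np.save("frame2.npy",p)
g=((hsv[...,1]<40)&(hsv[...,2]>100)).astype(np.uint8); g[:,:250]=0;g[:,330:]=0;g[:85]=0;g[180:]=0
c=max(cv2.findContours(g,cv2.RETR_EXTERNAL,cv2.CHAIN_APPROX_NONE)[0],key=cv2.contourArea); (u,v),r=cv2.minEnclosingCircle(c)
b=plane(s,u,v,.041); print("ball px",u,v,r,b,w2T(p,b[:2]))
sub=W[100:162,258:314].reshape(-1,3); sub=sub[(sub[:,2]>.045)&(np.linalg.norm(sub[:,:2]-b[:2],axis=1)<.022)]
x=least_squares(lambda c:np.linalg.norm(sub-c,axis=1)-.028,b,loss="soft_l1",f_scale=.002).x; print("sphere",x,w2T(p,x[:2]))
hm=cv2.inRange(hsv,(0,120,40),(10,255,255))|cv2.inRange(hsv,(100,100,30),(130,255,255)); hm[90:]=0;hm[:,110:]=0
q=W[hm>0]; q=q[abs(q[:,2]-.062)<.003]; e=np.array([-.5,.866]); n=np.array([.866,.5]); Q=w2T(p,q[:,:2])-[.0736,.0425]
print("stop top",len(q),"along",np.percentile(Q@e,[2,98]),"across",np.percentile(Q@n,[2,98]))
print("mouth",T2w(p,[.0736,.0425]),"exit yaw",p[2]+np.radians(120))
E
```

```text
10135
[0.5608 0.116  1.2565 0.0313] rms 4.435442863946064 offs + [24.1 31.4 38.7] - [-38.8 -31.2 -24.3]
mouth deg 29.092714669233523
ball px 286.9342041015625 132.0 31.100603103637695 [0.63202865 0.05739395 0.041     ] [-0.03370822 -0.08588293]
sphere [0.63106421 0.05738173 0.04075139] [-0.034018   -0.08496951]
stop top 1419 along [0.07012712 0.09192231] across [-0.01780985  0.01576709]
mouth [0.54310908 0.19913506] exit yaw 3.3508925595957795
```

Request:
{"op": "drive_tool", "data": {"commands": [[0,0.135,0,0,0,0.09],[0,0,0,0,0,0],[0,0,0.6,0,0,0],[0,0,0.6,0,0,0],[0,0,0.6,0,0,0],[0,0,0.5,0,0,0],[0,0,0.4,0,0,0],[0,0,0.3,0,0,0],[0,0,0.2,0,0,0],[0,0,0.15,0,0,0],[0,0,0,0,0,0]]}}

```text
time: 5.28
tool_pos: [0.613, 0.0046, 0.0332]
ee_rot: [-3.141, 0.0, 1.257]
wrist_force: [-0.1, 0.6, 1.4]
width: 0.0004
finger_force: 0.0
```

```bash
python3 - <<'E'
from h import *
p=np.load("frame2.npy"); o=get_obs(); print(o["time"],o["tool_pos"],o["ee_rot"],o["wrist_force"],"track",w2T(p,o["tool_pos"][:2]))
# plan: rows moving TCP on arc, n rows per 120deg
yaw=p[2]; tcp=np.r_[w2T(p,o["tool_pos"][:2]),o["ee_rot"][2]-p[2]]
def row(a,b):
    d=b[:2]-a[:2]; c,s=np.cos(a[2]),np.sin(a[2]); return [(c*d[0]+s*d[1])/.04,(s*d[0]-c*d[1])/.04,-(b[2]-a[2])/.1]
for th in (5,):
    t=np.radians(th); print("row per 5deg",np.round(row(np.array([0,-.085,0]),np.array([.085*np.sin(t),-.085*np.cos(t),t])),3))
E
```

```text
5.275 [0.61303925 0.00460183 0.03322007] [-3.14121098e+00  1.76972612e-04  1.25684536e+00] [-0.09323903  0.6312713   1.39992935] track [-0.08978481 -0.08414443]
row per 5deg [ 0.185 -0.008 -0.873]
```

Request:
{"op": "drive_tool", "data": {"commands": [[0.1,0,0,0,0,0],[0.2,0,0,0,0,0],[0.2,0,0,0,0,0],[0.2,0,0,0,0,0],[0.2,0,0,0,0,0],[0.2,0,0,0,0,0],[0.2,0,0,0,0,0],[0.2,0,0,0,0,0],[0.2,0,0,0,0,-0.5],[0.2,0.01,0,0,0,-0.5],[0.2,0.02,0,0,0,-0.5],[0.2,0.03,0,0,0,-0.5],[0.14,0.03,0,0,0,0],[0.181,0.03,0,0,0,-0.873],[0.181,0.03,0,0,0,-0.873],[0.181,0.03,0,0,0,-0.873],[0.181,0.03,0,0,0,-0.873],[0.181,0.03,0,0,0,-0.873],[0.181,0.03,0,0,0,-0.873],[0.181,0.03,0,0,0,-0.873]]}}

```text
time: 7.78
tool_pos: [0.6443, 0.1485, 0.0334]
ee_rot: [-3.141, 0.0, 2.07]
wrist_force: [0.0, -0.4, -0.6]
width: 0.0006
finger_force: 0.0
```

```bash
cat > st.py <<'E'
from h import *
import sys
from scipy.optimize import least_squares
p=np.load("frame2.npy"); o=get_obs(); q=w2T(p,o["tool_pos"][:2]); print(o["time"],o["tool_pos"].round(4) if hasattr(o["tool_pos"],"round") else o["tool_pos"],"F",np.round(o["wrist_force"],1))
print("track",q.round(4),"R",np.hypot(*q).round(4),"th",(np.degrees(np.arctan2(q[1],q[0]))+90).round(1),"relyaw",np.degrees(o["ee_rot"][2]-p[2])%360)
e=np.array([-.5,.866]); n=np.array([.866,.5]); r=q-[.0736,.0425]; print("exit along/across",(r@e).round(4),(r@n).round(4))
for cn in sys.argv[1:]:
    s=snapshot(cn); W=cloud(s); hsv=cv2.cvtColor(s["image"],cv2.COLOR_BGR2HSV)
    if cn=="wrist": cv2.imwrite("pics/w_%d.png"%(o["time"]*100),s["image"])
    Q=w2T(p,W[...,:2].reshape(-1,2)).reshape(W.shape[:2]+(2,)); z=W[...,2]
    R=np.hypot(Q[...,0],Q[...,1]); al=(Q-[.0736,.0425])@e; ac=(Q-[.0736,.0425])@n
    reg=((abs(R-.085)<.022)&(Q[...,0]>0)&(al<0))|((abs(ac)<.026)&(al>-.005)&(al<.07))
    m=reg&(z>.045)&(z<.0725)&(hsv[...,1]<60)&(hsv[...,2]>70)
    S=W[m]; 
    if len(S)<30: print(cn,"no ball",len(S)); continue
    x=least_squares(lambda c:np.linalg.norm(S-c,axis=1)-.028,np.r_[np.median(S[:,:2],0),.041],loss="soft_l1",f_scale=.002).x
    b=w2T(p,x[:2]); print(cn,len(S),"ball",x.round(4),"track",b.round(4),"th",(np.degrees(np.arctan2(b[1],b[0]))+90).round(1),"along/across",((b-[.0736,.0425])@e).round(4),((b-[.0736,.0425])@n).round(4))
    rd=(abs(ac)<.02)&(al>.055)&(al<.11)&(abs(z-.062)<.003)&(hsv[...,1]>100)
    if rd.sum()>20: print("stop along",np.percentile(al[rd],[3,97]).round(4),"across",np.percentile(ac[rd],[3,97]).round(4))
E
python3 st.py wrist top
```

```text
7.775 [0.6443 0.1485 0.0334] F [ 0.  -0.4 -0.6]
track [ 0.0567 -0.0694] R 0.0896 th 39.3 relyaw 46.59278164924296
exit along/across -0.0885 -0.0705
wrist no ball 8
top no ball 0
```

```bash
python3 -c "
from h import *
s=snapshot('top');cv2.imwrite('pics/a.png',np.hstack([cv2.imread('pics/w_777.png'),np.zeros((420,0,3),np.uint8)]))
i=cv2.resize(s['image'][150:290,140:280],(420,420));cv2.imwrite('pics/b.png',cv2.resize(np.hstack([cv2.imread('pics/w_777.png'),i]),(800,343)))"
```

```text
(no output)
```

View pics/b.png

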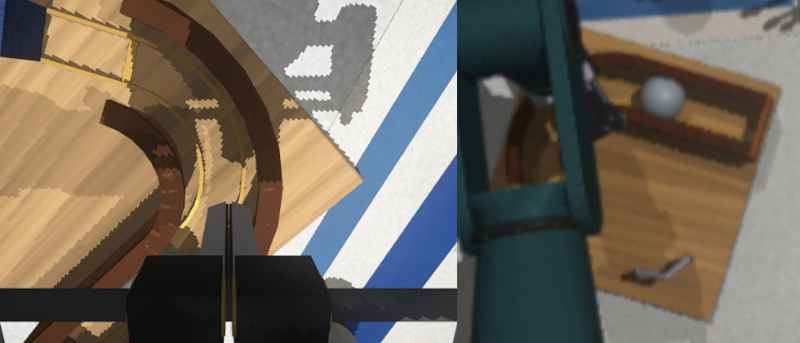

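Unexpected: in the top view (right part) the ball is still on the lead-in, behind the fingers. I'll measure its position.

```bash
python3 - <<'E'
from h import *
from scipy.optimize import least_squares
p=np.load("frame2.npy"); s=snapshot("top"); W=cloud(s); z=W[...,2]; Q=w2T(p,W[...,:2].reshape(-1,2)).reshape(z.shape+(2,))
hsv=cv2.cvtColor(s["image"],cv2.COLOR_BGR2HSV)
m=(Q[...,0]>-.15)&(Q[...,0]<.02)&(abs(Q[...,1]+.085)<.024)&(z>.045)&(z<.0735)
S=W[m]; print(len(S),S.max(0))
S=S[np.linalg.norm(S[:,:2]-np.median(S[:,:2],0),axis=1)<.025]
x=least_squares(lambda c:np.linalg.norm(S-c,axis=1)-.028,np.r_[np.median(S[:,:2],0),.041],loss="soft_l1",f_scale=.002).x
print("ball",x,w2T(p,x[:2]))
s=snapshot("scene"); cv2.imwrite("pics/c.png",cv2.resize(s["image"][180:340,180:440],(780,480)))
E
```

```text
312 [0.66835406 0.10058608 0.07049819]
ball [0.62983317 0.06026319 0.03916217] [-0.03165827 -0.08290797]
```

View pics/c.png

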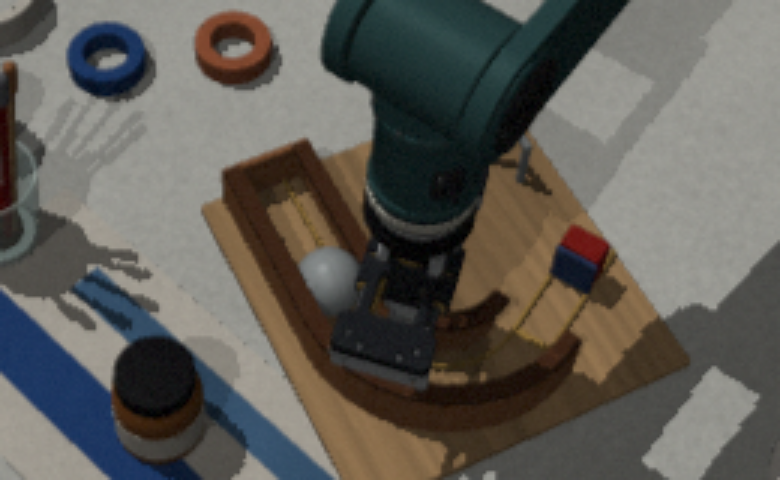

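The ball is indeed unmoved, at track x ≈ -32 mm, with the fingers now past it. They must have slipped over or past it somehow. I'll lift out, go back behind it, and push in small checked steps.

Request:
{"op": "drive_tool", "data": {"commands": [[0,0,-0.7,0,0,0],[0,0,-0.7,0,0,0],[0,0,-0.7,0,0,0],[0,0,0,0,0,0.903],[0,0,0,0,0,0.903],[0,0,0,0,0,0.903],[0,0,0,0,0,0.903],[0,0,0,0,0,0.903],[0,0,0,0,0,0.903],[0,0,0,0,0,0.903],[0,0,0,0,0,0.903],[0,0,0,0,0,0.903],[-0.73,0.08,0,0,0,0],[-0.73,0.08,0,0,0,0],[-0.73,0.08,0,0,0,0],[-0.73,0.08,0,0,0,0],[-0.73,0.08,0,0,0,0],[0,0,0,0,0,0]]}}

```text
time: 10.28
tool_pos: [0.6139, 0.0023, 0.1176]
ee_rot: [3.141, 0.0, 1.251]
wrist_force: [0.6, -0.6, 0.1]
width: 0.0002
finger_force: 0.0
```

```bash
python3 st.py; python3 - <<'E'
from h import *
from scipy.optimize import least_squares
p=np.load("frame2.npy"); s=snapshot("wrist"); cv2.imwrite("pics/d.png",s["image"]);W=cloud(s); z=W[...,2]; Q=w2T(p,W[...,:2].reshape(-1,2)).reshape(z.shape+(2,))
m=(Q[...,0]>-.075)&(Q[...,0]<.02)&(abs(Q[...,1]+.085)<.022)&(z>.045)&(z<.0735)
S=W[m]; x=least_squares(lambda c:np.linalg.norm(S-c,axis=1)-.028,np.r_[np.median(S[:,:2],0),.041],loss="soft_l1",f_scale=.002).x
print(len(S),"ball",x,w2T(p,x[:2]))
E
```

```text
10.275 [0.6139 0.0023 0.1176] F [ 0.6 -0.6  0.1]
track [-0.0917 -0.0857] R 0.1255 th -46.9 relyaw 359.6677706235783
exit along/across -0.0284 -0.2073
3879 ball [0.63103835 0.05736844 0.04067435] [-0.03403864 -0.08494903]
```

View pics/d.png

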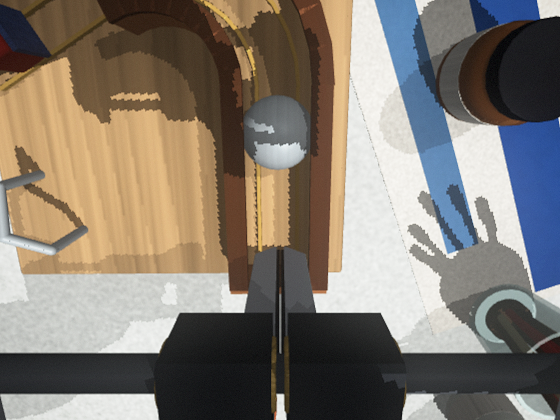

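Ball at (276,132), same place to 0.1 mm. Descending again and pushing in short steps.

Request:
{"op": "drive_tool", "data": {"commands": [[0,0,0.5,0,0,0],[0,0,0.5,0,0,0],[0,0,0.5,0,0,0],[0,0,0.4,0,0,0],[0,0,0.2,0,0,0],[0,0,0,0,0,0],[0.1,0,0,0,0,0],[0.2,0,0,0,0,0],[0.2,0,0,0,0,0]]}}

```text
time: 11.45
tool_pos: [0.621, 0.0241, 0.0341]
ee_rot: [3.14, -0.0, 1.255]
wrist_force: [-0.2, -0.2, 0.7]
width: 0.0003
finger_force: 0.0
```

Request:
{"op": "drive_tool", "data": {"commands": [[0.1,0,0,0,0,0],[0.1,0,0,0,0,0]]}}

```text
time: 11.7
tool_pos: [0.6229, 0.0314, 0.0335]
ee_rot: [3.142, 0.0, 1.255]
wrist_force: [-0.1, -0.7, 0.2]
width: 0.0002
finger_force: 0.0
```

Request:
{"op": "drive_tool", "data": {"commands": [[0.1,0,0,0,0,0],[0.1,0,0,0,0,0]]}}

```text
time: 11.95
tool_pos: [0.6254, 0.0388, 0.0334]
ee_rot: [3.142, 0.0, 1.255]
wrist_force: [0.9, 0.9, -0.1]
width: 0.0004
finger_force: 0.0
```

```bash
python3 st.py; python3 - <<'E'
from h import *
from scipy.optimize import least_squares
p=np.load("frame2.npy"); s=snapshot("wrist"); cv2.imwrite("pics/e.png",s["image"]);W=cloud(s); z=W[...,2]; Q=w2T(p,W[...,:2].reshape(-1,2)).reshape(z.shape+(2,))
o=get_obs(); q=w2T(p,o["tool_pos"][:2])
m=(Q[...,0]>q[0]+.01)&(Q[...,0]<.09)&(abs(sd(Q.reshape(-1,2)*1000)[0].reshape(z.shape))<22)&(z>.05)&(z<.0735)
S=W[m]; print(len(S)); x=least_squares(lambda c:np.linalg.norm(S-c,axis=1)-.028,np.r_[np.median(S[:,:2],0),.041],loss="soft_l1",f_scale=.002).x
print(len(S),"ball",x,w2T(p,x[:2]))
E
```

```text
11.95 [0.6254 0.0388 0.0334] F [ 0.9  0.9 -0.1]
track [-0.0534 -0.0853] R 0.1007 th -32.0 relyaw 359.9192268304252
exit along/across -0.0472 -0.1739
5227
5227 ball [0.63106721 0.05721646 0.0406725 ] [-0.03417426 -0.08502346]
```

```bash
python3 - <<'E'
from h import *
p=np.load("frame2.npy"); o=get_obs(); s=snapshot("wrist"); W=cloud(s); z=W[...,2]
Q=w2T(p,W[...,:2].reshape(-1,2)).reshape(z.shape+(2,))
for v in range(130,330,10): print(v,Q[v,276,0].round(4),z[v,276].round(4),"|",Q[v,290,0].round(4),z[v,290].round(4))
E
```

```text
130 0.0109 0.0113 | 0.011 0.0121
140 0.0048 0.0122 | 0.0048 0.0118
150 -0.0014 0.0116 | -0.0012 0.0131
160 -0.0079 0.0104 | -0.0076 0.0125
170 -0.0075 0.05 | -0.0079 0.0478
180 -0.0116 0.0569 | -0.0117 0.0563
190 -0.0158 0.0619 | -0.0159 0.0616
200 -0.0206 0.064 | -0.0207 0.0634
210 -0.025 0.067 | -0.025 0.0672
220 -0.0298 0.0685 | -0.03 0.0679
230 -0.0353 0.068 | -0.0355 0.0675
240 -0.0408 0.0679 | -0.041 0.0672
250 -0.0427 0.0768 | -0.0427 0.0767
260 -0.0447 0.0845 | -0.0434 0.0875
270 -0.0441 0.0971 | -0.0431 0.0992
280 -0.0446 0.1058 | -0.0428 0.1095
290 -0.0444 0.115 | -0.0438 0.1163
300 -0.0445 0.1228 | -0.0433 0.125
310 -0.0442 0.1304 | -0.043 0.1325
320 -0.0448 0.1361 | -0.0191 0.1772
```

View pics/e.png

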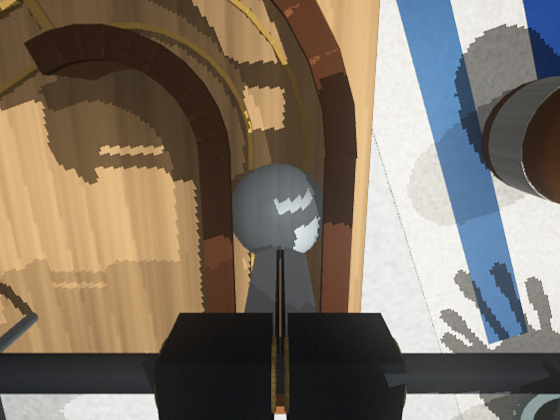

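Wrist view: the fingers overlap the ball's rear (280,250) although the reported TCP is 33 mm up. I'll back off and measure the real fingertip height.

Request:
{"op": "drive_tool", "data": {"commands": [[-0.4,0,0,0,0,0],[-0.4,0,0,0,0,0],[-0.2,0,0,0,0,0],[0,0,0,0,0,0]]}}

```text
time: 12.55
tool_pos: [0.6127, -0.0005, 0.0336]
ee_rot: [3.141, -0.0, 1.253]
wrist_force: [-1.2, -0.0, 0.1]
width: 0.0003
finger_force: 0.0
```

```bash
python3 - <<'E'
from h import *
p=np.load("frame2.npy"); o=get_obs(); s=snapshot("wrist"); W=cloud(s); z=W[...,2]
q=w2T(p,o["tool_pos"][:2]); print(o["tool_pos"],q)
Q=w2T(p,W[...,:2].reshape(-1,2)).reshape(z.shape+(2,))
for v in range(228,300,4): print(v,[(Q[v,u,0].round(4),z[v,u].round(4)) for u in (268,274,290)])
m=(abs(Q[...,0]-q[0])<.011)&(abs(Q[...,1]-q[1])<.014)&(z>.022); print("lowest finger z",np.sort(z[m])[:8],m.sum())
E
```

```text
[ 6.12664006e-01 -4.66222544e-04  3.35744010e-02] [-0.0947206  -0.08535435]
228 [(np.float64(-0.0943), np.float64(0.0136)), (np.float64(-0.095), np.float64(0.0114)), (np.float64(-0.0944), np.float64(0.0132))]
232 [(np.float64(-0.0976), np.float64(0.0121)), (np.float64(-0.0977), np.float64(0.0118)), (np.float64(-0.0977), np.float64(0.012))]
236 [(np.float64(-0.1007), np.float64(0.0113)), (np.float64(-0.1004), np.float64(0.0123)), (np.float64(-0.1007), np.float64(0.0115))]
240 [(np.float64(-0.1033), np.float64(0.0121)), (np.float64(-0.103), np.float64(0.0129)), (np.float64(-0.1029), np.float64(0.0132))]
244 [(np.float64(-0.1065), np.float64(0.0111)), (np.float64(-0.1061), np.float64(0.0122)), (np.float64(-0.1058), np.float64(0.013))]
248 [(np.float64(-0.1091), np.float64(0.0118)), (np.float64(-0.085), np.float64(0.0731)), (np.float64(-0.1093), np.float64(0.0114))]
252 [(np.float64(-0.0846), np.float64(0.0794)), (np.float64(-0.0849), np.float64(0.0788)), (np.float64(-0.0851), np.float64(0.0783))]
256 [(np.float64(-0.0848), np.float64(0.084)), (np.float64(-0.0851), np.float64(0.0832)), (
[... 785 characters left out ...]
t64(0.1093)), (np.float64(-0.0855), np.float64(0.1079))]
284 [(np.float64(-0.0847), np.float64(0.113)), (np.float64(-0.085), np.float64(0.1125)), (np.float64(-0.0849), np.float64(0.1128))]
288 [(np.float64(-0.0844), np.float64(0.1171)), (np.float64(-0.0846), np.float64(0.1168)), (np.float64(-0.0846), np.float64(0.1168))]
292 [(np.float64(-0.0848), np.float64(0.1196)), (np.float64(-0.0851), np.float64(0.119)), (np.float64(-0.0852), np.float64(0.1189))]
296 [(np.float64(-0.0852), np.float64(0.122)), (np.float64(-0.0845), np.float64(0.1232)), (np.float64(-0.0845), np.float64(0.1233))]
lowest finger z [0.07123824 0.07149527 0.07158662 0.07191206 0.07213152 0.07220258
 0.07225882 0.07234798] 4183
```

```bash
python3 - <<'E'
from h import *
import pickle
s=pickle.load(open("w1.pkl","rb")); W=cloud(s); R,t=cam(s); C=-R.T@t
m=(np.hypot(W[...,0]-.6103,W[...,1]-.0108)<.015)&(W[...,2]>.1); print("w1 tip z",np.sort(W[m][:,2])[[0,5,20]],"reported .1659 cam z",C[2])
s=snapshot("wrist"); R,t=cam(s); print("cam now",-R.T@t,get_obs()["tool_pos"])
s=snapshot("scene"); W=cloud(s); p=np.load("frame2.npy"); Q=w2T(p,W[...,:2].reshape(-1,2)).reshape(420,560,2)
q=w2T(p,get_obs()["tool_pos"][:2]); m=(abs(Q-q).max(-1)<.013)&(W[...,2]>.03)&(W[...,2]<.15); print("scene finger z",np.sort(W[m][:,2])[[0,5,20]] if m.sum()>21 else m.sum())
E
```

```text
w1 tip z [0.2040178  0.20502451 0.20623243] reported .1659 cam z 0.3840452497476374
cam now [0.63849668 0.07552618 0.25100683] [6.12930736e-01 4.92422910e-04 3.35452753e-02]
scene finger z [0.06864926 0.07562515 0.0832859 ]
```

Two cameras agree: the real fingertips sit about 38 mm above the reported TCP, so the fingers passed over the ball. I'll correct for that: descend 38 mm more, watching the force.

Request:
{"op": "drive_tool", "data": {"commands": [[0,0,0.25,0,0,0],[0,0,0.25,0,0,0],[0,0,0.25,0,0,0],[0,0,0.2,0,0,0],[0,0,0,0,0,0]]}}

```text
time: 13.32
tool_pos: [0.6121, 0.0008, -0.0058]
ee_rot: [-3.139, 0.001, 1.255]
wrist_force: [0.3, 0.5, 0.4]
width: 0.0005
finger_force: 0.0
```

Request:
{"op": "drive_tool", "data": {"commands": [[0.1,0,0,0,0,0],[0.2,0,0,0,0,0],[0.2,0,0,0,0,0],[0.2,0,0,0,0,0],[0.15,0,0,0,0,0],[0.15,0,0,0,0,0]]}}

```text
time: 14.08
tool_pos: [0.6255, 0.039, -0.0045]
ee_rot: [3.142, 0.0, 1.255]
wrist_force: [-0.5, -1.8, 0.6]
width: 0.0004
finger_force: 0.6
```

```bash
cat > ball.py <<'E'
from h import *
from scipy.optimize import least_squares
p=np.load("frame2.npy"); s=snapshot("wrist"); W=cloud(s); z=W[...,2]; Q=w2T(p,W[...,:2].reshape(-1,2)).reshape(z.shape+(2,))
o=get_obs(); q=w2T(p,o["tool_pos"][:2]); yr=o["ee_rot"][2]-p[2]; f=np.array([np.cos(yr),np.sin(yr)])
cv2.imwrite("pics/b_%d.png"%(o["time"]*100),s["image"])
e=np.array([-.5,.866]); n=np.array([.866,.5]); E=Q-[.0736,.0425]
d=np.where(E@e>0,E@n,sd(Q.reshape(-1,2)*1000)[0].reshape(z.shape)/1000)
m=((Q-q)@f>.012)&((Q-q)@f<.13)&(abs(d)<.022)&(z>.048)&(z<.072)&(E@e<.066)
S=W[m]; print("pts",len(S))
if len(S)>50:
    x=least_squares(lambda c:np.linalg.norm(S-c,axis=1)-.028,np.r_[np.median(S[:,:2],0),.041],loss="soft_l1",f_scale=.002).x
    b=w2T(p,x[:2]); g=b-q; print("ball",x.round(4),"track",b.round(4),"th",(np.degrees(np.arctan2(b[1],b[0]))+90).round(1),"along/across",((b-[.0736,.0425])@e).round(4),((b-[.0736,.0425])@n).round(4),"fwd",(g@f).round(4),"right",(g@[f[1],-f[0]]).round(4))
A=E@e; C=E@n; k=(abs(z-.062)<.002)&(abs(C)<.02)&(A>.05)&(A<.11)
if k.sum()>50: print("stop along",np.percentile(A[k],[2,98]).round(4))
E
python3 st.py; python3 ball.py
```

```text
14.075 [ 0.6255  0.039  -0.0045] F [-0.5 -1.8  0.6]
track [-0.0532 -0.0853] R 0.1005 th -32.0 relyaw 359.9312655923579
exit along/across -0.0473 -0.1737
pts 10220
ball [0.6368 0.0749 0.0406] track [-0.0156 -0.085 ] th -10.4 along/across -0.0658 -0.1409 fwd 0.0367 right -0.0003
```

Pushing now works: the ball is 36.7 mm ahead and moved to x = -15.6 mm. Continuing into the bend.

Request:
{"op": "drive_tool", "data": {"commands": [[0.2,0,0,0,0,0],[0.2,0,0,0,0,0],[0.2,0,0,0,0,-0.5],[0.2,0.01,0,0,0,-0.5],[0.2,0.02,0,0,0,-0.5],[0.2,0.03,0,0,0,-0.5],[0.12,0.025,0,0,0,0],[0.181,0.025,0,0,0,-0.873],[0.181,0.025,0,0,0,-0.873],[0.181,0.025,0,0,0,-0.873],[0.181,0.025,0,0,0,-0.873],[0.181,0.025,0,0,0,-0.873]]}}

```text
time: 15.62
tool_pos: [0.6451, 0.1254, -0.0044]
ee_rot: [3.141, 0.001, 1.893]
wrist_force: [0.6, -2.5, 1.7]
width: 0.0006
finger_force: 0.8
```

```bash
python3 st.py; python3 ball.py
```

```text
15.625 [ 0.6451  0.1254 -0.0044] F [ 0.6 -2.5  1.7]
track [ 0.035  -0.0773] R 0.0848 th 24.4 relyaw 36.495495191486114
exit along/across -0.0844 -0.0933
pts 10181
ball [0.6335 0.1604 0.0406] track [ 0.0647 -0.0554] th 49.4 along/across -0.0803 -0.0567 fwd 0.0356 right 0.0001
```

Request:
{"op": "drive_tool", "data": {"commands": [[0.181,0.03,0,0,0,-0.873],[0.181,0.03,0,0,0,-0.873],[0.181,0.03,0,0,0,-0.873],[0.181,0.03,0,0,0,-0.873],[0.181,0.03,0,0,0,-0.873],[0.181,0.03,0,0,0,-0.873],[0.181,0.03,0,0,0,-0.873],[0.181,0.03,0,0,0,-0.873],[0.181,0.03,0,0,0,-0.873],[0.181,0.03,0,0,0,-0.873],[0,0,0,0,0,0]]}}

```text
time: 17.05
tool_pos: [0.6073, 0.1865, -0.0045]
ee_rot: [3.141, -0.0, 2.763]
wrist_force: [-0.4, -0.5, 0.2]
width: 0.0001
finger_force: 0.0
```

```bash
python3 st.py; python3 ball.py
```

```text
17.05 [ 0.6073  0.1865 -0.0045] F [-0.4 -0.5  0.2]
track [ 0.0815 -0.0224] R 0.0845 th 74.6 relyaw 86.30735831422068
exit along/across -0.0601 -0.0256
pts 10714
ball [0.5701 0.2003 0.0407] track [0.0831 0.0172] th 101.7 along/across -0.0267 -0.0045 fwd 0.0398 right -0.0007
```

Request:
{"op": "drive_tool", "data": {"commands": [[0.181,0.03,0,0,0,-0.873],[0.181,0.03,0,0,0,-0.873],[0.181,0.03,0,0,0,-0.873],[0.12,0.02,0,0,0,-0.5],[0.1,0.018,0,0,0,-0.4],[0.1,0.018,0,0,0,-0.4],[0.1,0.018,0,0,0,-0.4],[0.1,0.016,0,0,0,-0.4],[0.1,0.015,0,0,0,-0.4]]}}

```text
time: 18.23
tool_pos: [0.5612, 0.1998, -0.0055]
ee_rot: [-3.141, -0.004, -3.004]
wrist_force: [0.5, 0.3, 0.4]
width: 0.0005
finger_force: 0.0
```

```bash
python3 st.py; python3 ball.py
```

```text
18.225 [ 0.5612  0.1998 -0.0055] F [0.5 0.3 0.4]
track [0.0799 0.0255] R 0.0838 th 107.7 relyaw 115.86598913477766
exit along/across -0.0179 -0.0031
pts 10793
ball [0.5198 0.1941 0.0408] track [0.0616 0.0631] th 135.7 along/across 0.0238 -0.0001 fwd 0.0413 right -0.0
stop along [0.0706 0.0926]
```

Request:
{"op": "drive_tool", "data": {"commands": [[0.1,0.03,0,0,0,-0.36],[0.1,0.03,0,0,0,-0.36],[0.1,0.015,0,0,0,0],[0.1,0,0,0,0,0],[0,0,0,0,0,0]]}}

```text
time: 18.9
tool_pos: [0.5462, 0.1999, -0.0047]
ee_rot: [-3.141, -0.001, -2.935]
wrist_force: [-0.2, 0.3, 0.8]
width: 0.0003
finger_force: 0.0
```

```bash
python3 st.py; python3 ball.py
```

```text
18.9 [ 0.5462  0.1999 -0.0047] F [-0.2  0.3  0.8]
track [0.0753 0.0398] R 0.0851 th 117.9 relyaw 119.8663145201262
exit along/across -0.0032 0.0001
pts 10384
ball [0.5095 0.192  0.0408] track [0.0564 0.0722] th 142.0 along/across 0.0343 -0.0 fwd 0.0376 right -0.0002
stop along [0.0508 0.0926]
```

Request:
{"op": "drive_tool", "data": {"commands": [[0.04,0,0,0,0,0],[0.04,0,0,0,0,0],[0.04,0,0,0,0,0]]}}

```text
time: 19.32
tool_pos: [0.5424, 0.1991, -0.0044]
ee_rot: [-3.142, 0.001, -2.935]
wrist_force: [0.9, 0.1, 0.7]
width: 0.0004
finger_force: 0.3
```

Request:
{"op": "drive_tool", "data": {"commands": [[0.025,0,0,0,0,0],[0,0,0,0,0,0]]}}

```text
time: 19.58
tool_pos: [0.5413, 0.1989, -0.0045]
ee_rot: [-3.142, 0.0, -2.935]
wrist_force: [1.2, 0.4, 0.5]
width: 0.0003
finger_force: 0.5
```

```bash
python3 st.py; python3 ball.py
```

```text
19.575 [ 0.5413  0.1989 -0.0045] F [1.2 0.4 0.5]
track [0.0728 0.0441] R 0.0851 th 121.2 relyaw 119.86776688405766
exit along/across 0.0018 0.0001
pts 10202
ball [0.5062 0.1913 0.0408] track [0.0547 0.0752] th 144.0 along/across 0.0378 -0.0 fwd 0.036 right -0.0002
stop along [0.0515 0.0927]
```

Request:
{"op": "drive_tool", "data": {"commands": [[0.025,0,0,0,0,0],[0,0,0,0,0,0]]}}

```text
time: 19.88
tool_pos: [0.5412, 0.1988, -0.0043]
ee_rot: [-3.142, 0.002, -2.935]
wrist_force: [3.0, 1.2, -0.2]
width: 0.0006
finger_force: 1.9
```

Request:
{"op": "drive_tool", "data": {"commands": [[0.025,0,0,0,0,0],[0,0,0,0,0,0]]}}

```text
time: 20.12
tool_pos: [0.5412, 0.1988, -0.004]
ee_rot: [3.142, 0.004, -2.935]
wrist_force: [6.1, 1.2, -1.7]
width: 0.0004
finger_force: 3.0
```

Request:
{"op": "drive_tool", "data": {"commands": [[0.02,0,0,0,0,0],[0,0,0,0,0,0]]}}

```text
time: 20.38
tool_pos: [0.5412, 0.1988, -0.0038]
ee_rot: [3.142, 0.006, -2.935]
wrist_force: [7.0, 2.0, -1.2]
width: 0.001
finger_force: 3.7
```

Bearing at about 7 N with no motion. Hold it for 0.6 s, then back off and rise.

Request:
{"op": "drive_tool", "data": {"commands": [[0,0,0,0,0,0],[0,0,0,0,0,0],[0,0,0,0,0,0],[0,0,0,0,0,0],[0,0,0,0,0,0]]}}

```text
time: 21.0
tool_pos: [0.5412, 0.1988, -0.0038]
ee_rot: [3.142, 0.006, -2.935]
wrist_force: [6.5, 1.4, -2.6]
width: 0.0006
finger_force: 3.7
```

Request:
{"op": "drive_tool", "data": {"commands": [[-0.1,0,0,0,0,0],[-0.1,0,0,0,0,0],[0,0,-0.3,0,0,0],[0,0,-0.5,0,0,0],[0,0,-0.6,0,0,0],[0,0,-0.6,0,0,0],[0,0,-0.3,0,0,0],[0,0,0,0,0,0]]}}

```text
time: 22.0
tool_pos: [0.5468, 0.2001, 0.0887]
ee_rot: [3.142, 0.002, -2.935]
wrist_force: [-0.7, -0.1, 0.2]
width: 0.0005
finger_force: 0.0
```

```bash
python3 st.py; python3 ball.py
```

```text
22.0 [0.5468 0.2001 0.0887] F [-0.7 -0.1  0.2]
track [0.0756 0.0393] R 0.0852 th 117.4 relyaw 119.87134681310565
exit along/across -0.0038 0.0002
pts 4544
ball [0.5063 0.1913 0.0408] track [0.0548 0.075 ] th 143.9 along/across 0.0376 -0.0001 fwd 0.0407 right -0.0003
stop along [0.0515 0.0924]
```

Request:
{"op": "drive_tool", "data": {"commands": [[0.34,0,0,0,0,0],[0.34,0,0,0,0,0],[0.34,0,0,0,0,0],[0,0,0,0,0,0],[0,0,0,0,0,0],[0,0,0,0,0,0]], "gripper": 0}}

```text
time: 22.8
tool_pos: [0.5067, 0.1916, 0.0875]
ee_rot: [-3.141, 0.0, -2.935]
wrist_force: [-0.2, 0.4, 0.4]
width: 0.0572
finger_force: 0.0
```

Request:
{"op": "drive_tool", "data": {"commands": [[0,0,0.5,0,0,0],[0,0,0.5,0,0,0],[0,0,0.5,0,0,0],[0,0,0.4,0,0,0],[0,0,0.3,0,0,0],[0,0,0.2,0,0,0],[0,0,0.1,0,0,0],[0,0,0,0,0,0]]}}

```text
time: 23.8
tool_pos: [0.5065, 0.1915, -0.0125]
ee_rot: [-3.141, 0.0, -2.935]
wrist_force: [-0.2, 0.4, -1.1]
width: 0.094
finger_force: 0.0
```

```bash
python3 st.py
```

```text
23.8 [ 0.5065  0.1915 -0.0125] F [-0.2  0.4 -1.1]
track [0.0551 0.075 ] R 0.093 th 143.7 relyaw 119.86961545888698
exit along/across 0.0374 0.0002
```

Request:
{"op": "drive_tool", "data": {"commands": [[0,0,0,0,0,0],[0,0,0,0,0,0],[0,0,0,0,0,0],[0,0,0,0,0,0],[0,0,0,0,0,0],[0,0,0,0,0,0],[0,0,0,0,0,0],[0,0,0,0,0,0]], "gripper": 1}}

```text
time: 24.8
tool_pos: [0.5064, 0.1915, -0.0125]
ee_rot: [-3.142, 0.0, -2.935]
wrist_force: [-0.2, -0.3, 1.0]
width: 0.0547
finger_force: 30.0
```

Request:
{"op": "drive_tool", "data": {"commands": [[0,0,-0.1,0,0,0],[0,0,-0.2,0,0,0],[0,0,-0.3,0,0,0],[0,0,-0.5,0,0,0],[0,0,-0.5,0,0,0],[0,0,-0.5,0,0,0],[0,0,-0.5,0,0,0],[0,0,0,0,0,0]]}}

```text
time: 25.8
tool_pos: [0.5065, 0.1917, 0.0929]
ee_rot: [3.142, 0.001, -2.934]
wrist_force: [0.9, -0.7, -7.4]
width: 0.0552
finger_force: 30.0
```

```bash
python3 st.py; python3 - <<'E'
from h import *
from scipy.optimize import least_squares
o=get_obs(); s=snapshot("wrist"); W=cloud(s); z=W[...,2]; hsv=cv2.cvtColor(s["image"],cv2.COLOR_BGR2HSV); t=np.array(o["tool_pos"])
c0=t+[0,0,.0545]; cv2.imwrite("pics/g.png",s["image"])
y=o["ee_rot"][2]; ax=np.array([np.sin(y),-np.cos(y)])
m=(abs((W[...,:2]-t[:2])@ax)<.022)&(np.linalg.norm(W-c0,axis=-1)<.036)
S=W[m]; print(len(S)); x=least_squares(lambda c:np.linalg.norm(S-c,axis=1)-.028,c0,loss="soft_l1",f_scale=.002).x
print("held ball",x,"rel tcp",x-t, "rms",np.std(np.linalg.norm(S-x,axis=1)-.028))
# ring position seen? later
E
```

```text
25.8 [0.5065 0.1917 0.0929] F [ 0.9 -0.7 -7.4]
track [0.0552 0.0751] R 0.0931 th 143.7 relyaw 119.87580379629583
exit along/across 0.0374 0.0003
10482
held ball [0.50631251 0.19138782 0.14619267] rel tcp [-0.00014129 -0.00027801  0.05329895] rms 0.00047428833201625684
```

The ball is held and centred (9 N with its weight, opening 55 mm). Carrying it towards the blue ring and stopping short to view the ring with the wrist camera.

Request:
{"op": "drive_tool", "data": {"commands": [[-0.06,-0.3,-0.1,0,0,0],[-0.06,-0.6,-0.1,0,0,0],[-0.06,-0.75,-0.1,0,0,0],[-0.06,-0.75,-0.1,0,0,0],[-0.06,-0.75,-0.1,0,0,0],[-0.06,-0.75,0,0,0,0],[-0.06,-0.75,0,0,0,0],[-0.06,-0.75,0,0,0,0],[-0.06,-0.75,0,0,0,0],[-0.06,-0.75,0,0,0,0],[-0.06,-0.75,0,0,0,0],[-0.06,-0.75,0,0,0,0],[-0.06,-0.75,0,0,0,0],[-0.06,-0.75,0,0,0,0],[-0.06,-0.75,0,0,0,0],[-0.06,-0.6,0,0,0,0],[-0.06,-0.3,0,0,0,0],[0,0,0,0,0,0]]}}

```text
time: 28.1
tool_pos: [0.6406, -0.2528, 0.1101]
ee_rot: [3.14, -0.002, -2.936]
wrist_force: [0.1, 0.2, -7.7]
width: 0.0552
finger_force: 30.0
```

```bash
python3 - <<'E'
from h import *
from scipy.optimize import least_squares
o=get_obs(); t=np.array(o["tool_pos"]); y=o["ee_rot"][2]; print(o["time"],t,y,o["joint_positions"])
X=np.array([np.cos(y),np.sin(y)]); Y=np.array([np.sin(y),-np.cos(y)])
for n in("wrist","top"):
    s=snapshot(n); W=cloud(s); hsv=cv2.cvtColor(s["image"],cv2.COLOR_BGR2HSV)
    if n=="wrist": cv2.imwrite("pics/r.png",s["image"])
    m=cv2.inRange(hsv,(100,120,30),(130,255,255))>0
    m&=(abs(W[...,2]-.024)<.004)&(np.hypot(W[...,0]-.6015,W[...,1]+.2615)<.045)
    S=W[m][:,:2]; print(n,len(S))
    if len(S)<40: continue
    # ring top band: mid radius 28.5, half width 7.5 -> robust centre
    f=lambda c:np.maximum(abs(np.hypot(*(S-c).T)-.0285)-.0075,0)
    x=least_squares(lambda c:np.hypot(*(S-c).T)-.0285,[.6015,-.2615]).x
    r=np.hypot(*(S-x).T); print("ring",x,"r",np.percentile(r,[2,50,98]))
    d=x-t[:2]; print("to go tool x,y units",d@X/.04,d@Y/.04)
E
```

```text
28.1 [ 0.64056636 -0.25284239  0.11005737] -2.9358426626020733 [-4.58257891e-01  4.16365624e-01  1.08255719e+00  5.82966563e-05
  1.64525480e+00 -2.23479831e+00]
wrist 3847
ring [ 0.60260602 -0.26584804] r [0.02151186 0.02886266 0.03482892]
to go tool x,y units 0.9954189778241255 -0.12439949991979267
top 181
ring [ 0.60106253 -0.26149124] r [0.02180293 0.02799958 0.03449969]
to go tool x,y units 1.010939889015921 -0.009893437481236252
```

View pics/r.png

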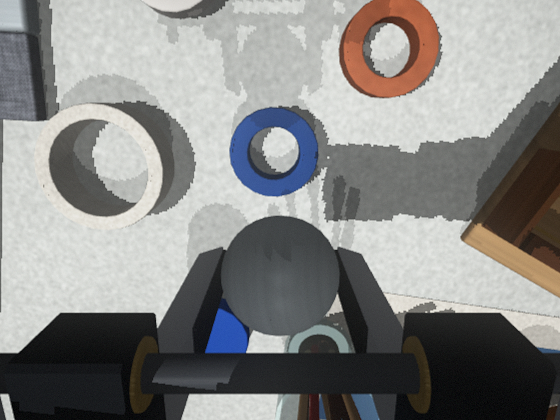

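Wrist view: small blue ring at (274,151), fully visible (r 21–35 mm), with the held ball at (280,275). I'm trusting the wrist estimate, which agreed with the TCP to 0.3 mm.

Request:
{"op": "drive_tool", "data": {"commands": [[0.3,-0.04,0,0,0,0],[0.4,-0.04,0,0,0,0],[0.295,-0.044,0,0,0,0],[0,0,0.4,0,0,0],[0,0,0.5,0,0,0],[0,0,0.5,0,0,0],[0,0,0.4,0,0,0],[0,0,0.3,0,0,0],[0,0,0.2,0,0,0],[0,0,0.1,0,0,0],[0,0,0,0,0,0]]}}

```text
time: 29.58
tool_pos: [0.6035, -0.2653, 0.0157]
ee_rot: [-3.141, 0.0, -2.935]
wrist_force: [-0.5, -0.3, -6.8]
width: 0.0551
finger_force: 30.0
```

```bash
python3 - <<'E'
from h import *
from scipy.optimize import least_squares
o=get_obs(); t=np.array(o["tool_pos"]); y=o["ee_rot"][2]; print(o["time"],t,o["wrist_force"])
X=np.array([np.cos(y),np.sin(y)]); Y=np.array([np.sin(y),-np.cos(y)])
s=snapshot("wrist"); W=cloud(s); hsv=cv2.cvtColor(s["image"],cv2.COLOR_BGR2HSV); cv2.imwrite("pics/r2.png",s["image"])
m=(cv2.inRange(hsv,(100,120,30),(130,255,255))>0)&(abs(W[...,2]-.024)<.003)&(np.hypot(W[...,0]-.6026,W[...,1]+.2658)<.045)
S=W[m][:,:2]; print(len(S))
c0=np.array([.6026,-.2658])
# outer edge points: farthest per angular bin
a=np.degrees(np.arctan2(*(S-c0).T[::-1]))//6; r=np.hypot(*(S-c0).T)
E=np.array([S[a==k][r[a==k].argmax()] for k in np.unique(a) if r[a==k].max()>.032])
x=least_squares(lambda c:np.hypot(*(E-c).T)-.0355,c0,loss="soft_l1",f_scale=.001).x; print("ring",x,len(E)); d=x-t[:2]; print("to go",d@X,d@Y)
E
```

```text
29.575 [ 0.60346662 -0.26532762  0.01570067] [-0.50592457 -0.27230865 -6.77184813]
2140
ring [ 0.60398141 -0.26559394] 28
to go -0.00044907166524667664 -0.00036643962502535464
```

Request:
{"op": "drive_tool", "data": {"commands": [[0,0,0.1,0,0,0],[0,0,0.1,0,0,0],[0,0,0.1,0,0,0],[0,0,0.1,0,0,0],[0,0,0.1,0,0,0],[0,0,0.05,0,0,0],[0,0,0,0,0,0]]}}

```text
time: 30.5
tool_pos: [0.6032, -0.2652, -0.0068]
ee_rot: [3.141, -0.0, -2.935]
wrist_force: [-0.1, -1.1, -6.6]
width: 0.0549
finger_force: 30.0
```

Request:
{"op": "drive_tool", "data": {"commands": [[0,0,0.04,0,0,0],[0,0,0.03,0,0,0],[0,0,0,0,0,0]]}}

```text
time: 30.88
tool_pos: [0.6032, -0.2652, -0.0094]
ee_rot: [3.142, -0.0, -2.935]
wrist_force: [0.3, 0.2, -7.2]
width: 0.0549
finger_force: 30.0
```

Request:
{"op": "drive_tool", "data": {"commands": [[0,0,0.025,0,0,0],[0,0,0,0,0,0]]}}

```text
time: 31.12
tool_pos: [0.6032, -0.2652, -0.0104]
ee_rot: [-3.142, -0.0, -2.935]
wrist_force: [-0.1, -0.2, -7.4]
width: 0.055
finger_force: 30.0
```

Request:
{"op": "drive_tool", "data": {"commands": [[0,0,0.025,0,0,0],[0,0,0,0,0,0]]}}

```text
time: 31.38
tool_pos: [0.6034, -0.2655, -0.0109]
ee_rot: [-3.141, 0.0, -2.935]
wrist_force: [-0.5, -0.5, -5.6]
width: 0.0551
finger_force: 30.0
```

Request:
{"op": "drive_tool", "data": {"commands": [[0,0,0.02,0,0,0],[0,0,0,0,0,0]]}}

```text
time: 31.62
tool_pos: [0.6034, -0.2656, -0.0112]
ee_rot: [-3.141, 0.0, -2.935]
wrist_force: [-1.7, -0.8, -1.6]
width: 0.055
finger_force: 30.0
```

Request:
{"op": "drive_tool", "data": {"commands": [[0,0,0,0,0,0],[0,0,0,0,0,0],[0,0,0,0,0,0],[0,0,0,0,0,0],[0,0,0,0,0,0],[0,0,0,0,0,0],[0,0,0,0,0,0],[0,0,0,0,0,0]], "gripper": 0}}

```text
time: 32.62
tool_pos: [0.6033, -0.2652, -0.0122]
ee_rot: [-3.142, 0.0, -2.935]
wrist_force: [0.4, 0.4, -0.2]
width: 0.0937
finger_force: 0.0
```

Request:
{"op": "drive_tool", "data": {"commands": [[0,0,-0.2,0,0,0],[0,0,-0.5,0,0,0],[0,0,-0.6,0,0,0],[0,0,-0.7,0,0,0],[0,0,-0.7,0,0,0],[0,0,0,0,0,0]]}}

```text
time: 33.38
tool_pos: [0.6057, -0.2665, 0.1013]
ee_rot: [-3.136, 0.007, -2.935]
wrist_force: [0.0, -0.2, -0.8]
width: 0.094
finger_force: 0.0
```

```bash
python3 - <<'E'
from h import *
from scipy.optimize import least_squares
o=get_obs(); print(o["time"],o["tool_pos"],o["wrist_force"],o["width"])
s=snapshot("wrist"); W=cloud(s); c0=np.array([.6036,-.2656,.0425]); cv2.imwrite("pics/fin.png",s["image"])
S=W[(np.linalg.norm(W-c0,axis=-1)<.033)&(W[...,2]>.044)]; x=least_squares(lambda c:np.linalg.norm(S-c,axis=1)-.028,c0,loss="soft_l1",f_scale=.002).x; print(len(S),"ball",x)
E
```

```text
33.375 [ 0.60567877 -0.2665354   0.10125001] [ 0.03794363 -0.23814621 -0.78629863] 0.09399762496305189
4199 ball [ 0.60329516 -0.26582771  0.04198367]
```

```bash
python3 - <<'E'
from h import *
a=[]
for i in range(2):
    s=snapshot("wrist"); W=cloud(s); S=W[(np.hypot(W[...,0]-.6036,W[...,1]+.2656)<.02)]; a.append((np.nanmax(S[:,2])))
print("crown z",a)
E
```

```text
crown z [np.float64(0.2506257694680938), np.float64(0.24802614246851765)]
```

The ball is seated at (0.6033, -0.2658, 0.042), about 18 mm above the ring top and on its axis, and the gripper is clear of it. Handing in.

```bash
python3 -c "
from bench import close_job
print(close_job())"
```

```text
the job is handed in; nothing more can be done
None
```

The ball was pressed on the red stop at about 7 N, then lifted and set down centred in the smallest blue ring, released, and handed in at about 33 s; no verdict came back. On the first try the fingers passed over the ball, because the reported tool tip reads about 38 mm too low, and I corrected for that.

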